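Fetch the doming block from behind the bench stock and tidy up

TASK

The steel doming block is boxed in at the back of the wooden tray: first move the three tall pieces around it (the amber jar, the ring mandrel and the bur caddy) over to the black rubber mat and stand them there, upright and let go of. Only when all three stand on the mat, take the doming block and set it down in the middle of the round hammering stump, right way up; after that put the three pieces back in the tray, upright, each exactly where it stood at the start. Set everything down gently rather than dropping it, tip nothing over, and leave the tin, the brass weight and the polishing bar where they are.

Things in the scene. Friction and masses are not known exactly. Their poses are not given: they have to be found in the camera images.
- jar_mid (a point): Amber glass jar with a paper band round its foot and a black screw cap, about 0.15 kg: round, 42 mm diameter up to 68 mm height, narrowing above to the 35 mm cap, 92 mm tall in all. The point is at its centre, 46 mm above its underside; z up. It starts at one of the three places in the tray (see the tray).
- mandrel_mid (a point): Steel ring mandrel on a foot, about 0.25 kg: a round foot 46 mm in diameter and 12 mm high with a slim round, nearly straight steel post standing on its middle, 23 mm in diameter at the bottom and 19 mm at the top; 92 mm tall in all. The point is on its axis, 46 mm above its underside; z up. It starts at one of the three places in the tray.
- caddy_mid (a point): Bur caddy: a square block of light wood 42 x 42 mm, 64 mm tall, with five thin steel burs fixed in its top, 92 mm tall in all, about 0.14 kg. The point is on its axis, 46 mm above its underside (18 mm below the wood's top); z up, x and y square to its sides. It starts at one of the three places in the tray.
- block_mid (a point): Doming block, the thing to fetch: a 40 mm steel cube with round dark hollows of different sizes in its faces, the four-hollow face on top, about 0.45 kg. The point is at its centre, 20 mm above its underside; z up, x and y square to its sides. It starts at about x = +30 mm, y = 0 of the tray, with the tall pieces only some 15 mm from three of its sides, too close for a gripper.
- tray: Fixed wooden tray, 170 mm along its x (away from the robot), 240 mm along y; floor 8 mm and rim (6 mm wide) 14 mm above the bench. Origin at its centre, at bench height. Three dark round spots in its floor, 51 mm across, at x, y = (30, 56), (30, -56), (-27, 0) mm mark the tall pieces' places; which stands where varies. Each returns to its own, within 12 mm.
- mat: Fixed black rubber mat, the side area: 250 mm along its x, 130 mm along its y, 3 mm thick, on the bench to one side of the tray (left or right). Origin at its centre on the bench; x points roughly away from the robot, z up. Empty at the start.
- stump: Fixed round hammering stump of wood with a dark band, 100 mm in diameter, flat top 30 mm above the bench, on the other side of the tray from the mat. Origin at the centre of its underside, at bench height; z up. The block's centre belongs over its axis, within 12 mm.
- tin: Small round aluminium tin, 32 mm in diameter, 18 mm high, standing in the tray's corner at about x = -50 mm, y = +90 mm of the tray. Leave alone (a shift of 20 mm or more fails). Origin at the centre of its underside.
- weight: Small brass weight with a knob, 28 mm in diameter, 38 mm high, standing on the bench about 100 mm from the stump's centre. Leave alone (a shift of 20 mm or more fails). Origin at the centre of its underside.
- bar: Red-brown bar of polishing compound in a paper sleeve, 30 x 90 x 22 mm (x, y, z), lying on the bench just beyond the mat's far end. Leave alone (a shift of 20 mm or more fails). Origin at the centre of its underside.
Things that resemble listed ones, but are neither listed nor needed, are in the scene too. Of the things that look like the part that bears block_mid, the smallest one is meant.

How it is judged:
On the way, in this order (a step that is already met when the one before it is completed fails the run):
1. the jar, the mandrel and the caddy all stand released and upright on the mat, the doming block still in its place (x of jar_mid in the frame of mat between -0.125 and 0.125 m and y of jar_mid in the frame of mat between -0.065 and 0.065 m and z of each of jar_mid, mandrel_mid, caddy_mid in the frame of mat below 0.055 m and angle between each of jar_mid, mandrel_mid, caddy_mid's own z axis and vertical below 0.12 rad and contact force between the fingers and jar below 0.1 N and x of mandrel_mid in the frame of mat between -0.125 and 0.125 m and y of mandrel_mid in the frame of mat between -0.065 and 0.065 m and contact force between the fingers and mandrel below 0.1 N and x of caddy_mid in the frame of mat between -0.125 and 0.125 m and y of caddy_mid in the frame of mat between -0.065 and 0.065 m and contact force between the fingers and caddy below 0.1 N and distance of block_mid from where it was at the start of the episode below 0.02 m), for 0.2 s.
2. the doming block stands released in the middle of the stump while the three pieces still stand on the mat (horizontal distance between block_mid and stump below 0.012 m and z of block_mid in the frame of stump between 0.046 and 0.054 m and angle between block_mid's own z axis and vertical below 0.1 rad and contact force between the fingers and block below 0.1 N and linear speed of block below 0.02 m/s and x of jar_mid in the frame of mat between -0.125 and 0.125 m and y of jar_mid in the frame of mat between -0.065 and 0.065 m and z of each of jar_mid, mandrel_mid, caddy_mid in the frame of mat below 0.055 m and angle between each of jar_mid, mandrel_mid, caddy_mid's own z axis and vertical below 0.12 rad and contact force between the fingers and jar below 0.1 N and x of mandrel_mid in the frame of mat between -0.125 and 0.125 m and y of mandrel_mid in the frame of mat between -0.065 and 0.065 m and contact force between the fingers and mandrel below 0.1 N and x of caddy_mid in the frame of mat between -0.125 and 0.125 m and y of caddy_mid in the frame of mat between -0.065 and 0.065 m and contact force between the fingers and caddy below 0.1 N), for 0.2 s.
At the end, for the whole second after the job is handed in: The doming block stands right way up on the stump, its centre within 12 mm of the stump's axis; jar, mandrel and caddy stand upright in the tray, each within 12 mm of where it stood at the start; all released and at rest (horizontal distance between block_mid and stump below 0.012 m and z of block_mid in the frame of stump between 0.046 and 0.054 m and angle between each of block_mid, jar_mid, mandrel_mid, caddy_mid's own z axis and vertical below 0.1 rad and contact force between the fingers and block below 0.1 N and linear speed of each of block, jar, mandrel, caddy below 0.02 m/s and distance of each of jar_mid, mandrel_mid, caddy_mid from where it was at the start of the episode below 0.012 m and contact force between the fingers and jar below 0.1 N and contact force between the fingers and mandrel below 0.1 N and contact force between the fingers and caddy below 0.1 N); the robot touches nothing.
It fails at once if the tin, the brass weight or the polishing bar was shifted by 20 mm or more (distance of any of tin, weight, bar from where it was at the start of the episode above 0.02 m).
It fails at once if a tall piece or the block was tipped over (angle between any of jar_mid, mandrel_mid, caddy_mid, block_mid's own z axis and vertical above 0.7 rad).
It fails at once if a tall piece or the block was dropped (fell freely more than about 20 mm) ((linear speed of jar above 0.6 m/s and contact force between the fingers and jar below 0.05 N) or (linear speed of mandrel above 0.6 m/s and contact force between the fingers and mandrel below 0.05 N) or (linear speed of caddy above 0.6 m/s and contact force between the fingers and caddy below 0.05 N) or (linear speed of block above 0.6 m/s and contact force between the fingers and block below 0.05 N)).
It also fails if it takes over 144 s, if anything falls off the work surface, if the arm or the gripper's body presses on something with over 40 N, if the wrist force passes 120 N, or if a joint passes its speed limit or range.

ROBOT

A 6-joint arm with a two-finger parallel gripper is mounted at the origin on the work surface. World frame = base frame: x ahead of the robot, y to its left, z up, the work surface at z = 0. Lengths are in m, angles in rad, forces in N, time in s.
With the tool pointing down it reaches from about 0.375 to 0.975 m from the base axis. Payload 3.8 kg.
Tool frame: the origin (TCP) lies on the mounting face of the last link; the fingertips stand 166 mm ahead of it and the grasp point (between the pads) lies 147 mm ahead of it; z points along the fingers, y is the direction in which the jaws open and shut (so a half turn about z gives the same grasp; the last joint's range is limited). The gripper opens to 88 mm and grips with 3 to 60 N. Pads are 18 mm wide; open, the fingers measure 123 mm over their backs; the gripper's body (75 mm by 187 mm) begins 45 mm behind the grasp point.
Start: joints at [-1.321, 0.264, 1.604, -0, 1.274, -0.037], TCP at [0.191, -0.647, 0.405] pointing down, gripper open.
Joint ranges: [-2.63, 2.63], [-0.94, 2.18], [0.31, 2.57], [-1.31, 4.45], [0, 2.66], [-2.55, 2.55]. Speed limits (rad/s): [2.57, 2.57, 3.14, 3.14, 3.14, 3.14].

INTERFACE

Orientations are given as a unit quaternion [w, x, y, z].
In Python, from workcell import ctrl, eoat, get_image, ticket gives the robot as it stands. The module is installed in compiled form; this text tells all that it offers. Calls block until the motion is done:
- ctrl.move_to(position, orientation): joint-space move of the TCP to a pose.
- ctrl.move_linear(position, velocity=0.15, attitude=None, force_limit=None): straight line of the TCP; attitude=None keeps the orientation; velocity is the mean speed in m/s. With force_limit (N) it stops when the force on the tool has changed by that much, and returns True; else False.
- ctrl.goto_joints(angles): joint-space move.
- eoat.set_gripper(opening, force=None): finger opening in m; force is the grip in N (None keeps the last); returns when the fingers have stopped.
- ctrl.hold(seconds).
- ctrl.solve_ik(position, orientation): joint angles nearest the present ones, or None.
- ctrl.read_state(): the state.
- get_image(name): name is "scene" or "top" or "wrist"; returns a dict with "color" (400x640x3 uint8, red, green, blue), "intrinsics" (3x3 intrinsics, pixels), "distortion" ([k1, k2, p1, p2, k3] as OpenCV has them; the pictures are not rectified), "extrinsics" (4x4, takes a point from world to camera coordinates); the wrist camera has in their place "tool_from_camera" (4x4, takes a point from camera to tool coordinates, whose origin is the TCP and whose axes are the flange's). Camera axes: x right, y down, z forward; pixel columns grow to the right and rows downward; lengths in m; the calibration is good to about 2 mm. A picture is of the moment at which its call begins: read the wrist's pose just before it. There is no depth.
A pose or a line that the arm cannot do raises ctrl.MotionError and nothing moves.
- ticket.hand_in(): hands the job in, once; it reports no verdict.
The state is a dict: "t": time; "joint_pos": joint angles; "qvel": joint speeds; "joint_torque": joint torques, N m; "tool_pos": TCP position; "ee_rot": TCP orientation; "ft_force": force on the tool from outside, world axes, zero at the start; "ft_torque": the same for the moment, N m; "gripper_width": finger opening in m.
Only numpy, scipy, OpenCV 4.12 (cv2) and the standard library are available. Lean on these libraries where they do the work, as an engineer would, in place of code of your own. Each camera call takes 0.05 s, during which the arm holds its last target.

## Working session

There is one attempt and no reset: what is moved stays moved. The work goes in short steps, each a Python script; the robot and the scene stay as the last script left them, time stands still between calls to the robot, and variables do not carry over. Pictures are saved under pics/ and viewed, and the job is handed in when it is done.

```bash
mkdir -p pics
python3 - <<'E'
from workcell import ctrl,eoat,get_image,ticket
import cv2,numpy as np
for n in ["scene","top","wrist"]:
    s=ctrl.read_state(); im=get_image(n)
    cv2.imwrite(f"pics/{n}0.png",im["color"][:,:,::-1])
    print(n,im["intrinsics"].tolist(),im["distortion"],np.round(im.get("extrinsics",im.get("tool_from_camera")),4).tolist())
print(s)
E
```

```text
scene [[461.3559280814249, 0.0, 321.3755676025217], [0.0, 461.3559280814249, 195.53746153899678], [0.0, 0.0, 1.0]] [-0.08560057  0.          0.          0.          0.        ] [[0.7742, 0.6329, -0.0093, -0.4276], [0.4398, -0.5484, -0.7112, -0.2149], [-0.4552, 0.5465, -0.7029, 1.5516], [0.0, 0.0, 0.0, 1.0]]
top [[452.869806345011, 0.0, 324.0815428049228], [0.0, 452.869806345011, 195.84005148276], [0.0, 0.0, 1.0]] [-0.0061401  0.         0.         0.         0.       ] [[-0.0093, -0.9999, 0.0109, -0.0114], [-0.9827, 0.0071, -0.1851, 0.5843], [0.185, -0.0124, -0.9827, 1.0068], [0.0, 0.0, 0.0, 1.0]]
wrist [[301.9565980930196, 0.0, 317.1455525339644], [0.0, 301.9565980930196, 201.21468922601974], [0.0, 0.0, 1.0]] [-0.0540732  0.         0.         0.         0.       ] [[0.0009, -0.9496, -0.3133, 0.0808], [1.0, 0.0007, 0.0008, 0.0003], [-0.0005, -0.3133, 0.9496, 0.0198], [0.0, 0.0, 0.0, 1.0]]
{'t': 0.1, 'joint_pos': array([-1.32091149e+00,  2.64631893e-01,  1.60521384e+00, -1.80266059e-05,
        1.27368719e+00, -3.68916143e-02]), 'qvel': array([-4.69266552e-05, -1.98508573e-03, -2.54238298e-03,  5.12965292e-04,
        7.56907107e-04, -1.17352933e-03]), 'joint_torque': array([ 1.15068701e-04, -5.03618610e+01, -3.58070004e+01,  7.30099878e-02,
        2.32711353e-02, -4.73516889e-05]), 'tool_pos': array([ 0.19085698, -0.64713741,  0.40355587]), 'ee_rot': array([-9.63722064e-04,  9.89736666e-01,  1.42899934e-01, -1.11687834e-04]), 'ft_force': array([-0.09109801, -0.1964499 ,  0.17558582]), 'ft_torque': array([0.00957153, 0.01721345, 0.00832499]), 'gripper_width': 0.0879248347194238}
```

View pics/top0.png

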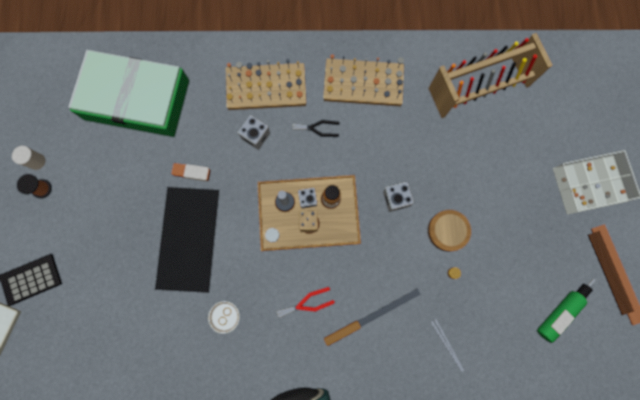

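View pics/scene0.png

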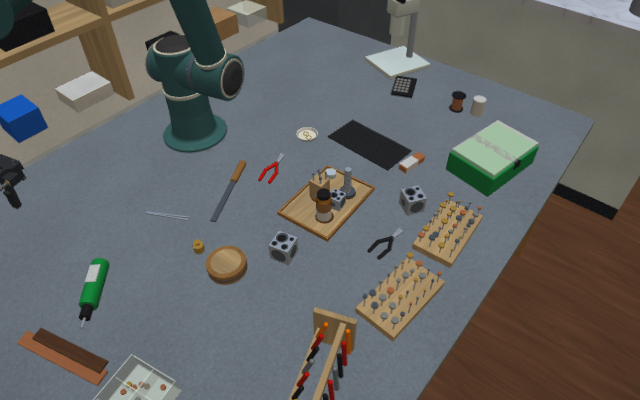

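View pics/wrist0.png

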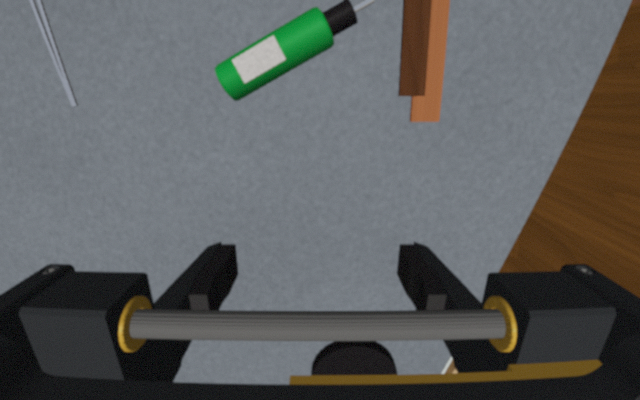

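The top view shows the tray at (309,213), with the mandrel at (285,200), the jar at (332,195), the caddy at (309,220) and the small block at (309,197). The mat is left at (188,240), the stump at (450,230), the weight at (455,272) and the bar at (191,172). The two larger cubes are decoys.

```bash
cat > h.py <<'E'
from workcell import ctrl,eoat,get_image,ticket
import cv2,numpy as np
from scipy.spatial.transform import Rotation as R
def T_tool(s):
    q=s["ee_rot"]; T=np.eye(4); T[:3,:3]=R.from_quat([q[1],q[2],q[3],q[0]]).as_matrix(); T[:3,3]=s["tool_pos"]; return T
def snap(name,fn=None):
    s=ctrl.read_state(); im=get_image(name)
    if name=="wrist": W=T_tool(s)@im["tool_from_camera"]
    else: W=np.linalg.inv(im["extrinsics"])
    im["W"]=W
    if fn: cv2.imwrite(f"pics/{fn}.png",im["color"][:,:,::-1]); np.savez(f"pics/{fn}.npz",color=im["color"],K=im["intrinsics"],D=im["distortion"],W=W)
    return im
def load(fn):
    d=np.load(f"pics/{fn}.npz"); return dict(color=d["color"],intrinsics=d["K"],distortion=d["D"],W=d["W"])
def ray(im,uv,z):
    n=cv2.undistortPoints(np.array(uv,float).reshape(-1,1,2),im["intrinsics"],im["distortion"]).reshape(-1,2)
    d=np.c_[n,np.ones(len(n))]@im["W"][:3,:3].T; o=im["W"][:3,3]
    return (o+d*((z-o[2])/d[:,2])[:,None])[:,:2]
def proj(im,P):
    E=np.linalg.inv(im["W"])
    return cv2.projectPoints(np.array(P,float).reshape(-1,3),cv2.Rodrigues(E[:3,:3])[0],E[:3,3],im["intrinsics"],im["distortion"])[0].reshape(-1,2)
def quat(a): return [0,np.cos(a/2),np.sin(a/2),0]
def biggest(m): return max(cv2.findContours(m.astype(np.uint8),cv2.RETR_EXTERNAL,cv2.CHAIN_APPROX_NONE)[0],key=cv2.contourArea)
E
python3 - <<'E'
from h import *
im=snap("top","top1"); hsv=cv2.cvtColor(im["color"],cv2.COLOR_RGB2HSV)
def box(fn,roi,z):
    x0,y0,x1,y1=roi; m=np.zeros(hsv.shape[:2],np.uint8); m[y0:y1,x0:x1]=fn(hsv)[y0:y1,x0:x1]
    c=cv2.convexHull(biggest(m)); p=ray(im,c,z).astype(np.float32); (cx,cy),(w,h),a=cv2.minAreaRect(p); print(roi,(cx,cy),(w,h),a, cv2.minEnclosingCircle(p))
wood=lambda h:(h[...,1]>70)&(h[...,0]<30)&(h[...,2]>80)
box(lambda h:h[...,2]<60,(150,180,225,300),.003)
box(wood,(250,170,368,255),.014)
box(wood,(420,205,480,255),.03)
box(wood,(445,264,466,284),.03)
print(ray(im,[[285,198],[332,191],[309,220],[309,198]],.09))
for uv in [(188,240),(309,245),(450,230)]: print(hsv[uv[1],uv[0]])
E
```

```text
(150, 180, 225, 300) (0.49203261733055115, 0.3139035403728485) (0.12548504769802094, 0.24474942684173584) 86.43220520019531 ((0.49194639921188354, 0.3136618435382843), 0.13542641699314117)
(250, 170, 368, 255) (0.5520020723342896, 0.022069156169891357) (0.16955694556236267, 0.2384437769651413) 3.7439210414886475 ((0.5517874956130981, 0.02224395051598549), 0.143961101770401)
(420, 205, 480, 255) (0.5045850276947021, -0.3134985566139221) (0.09855625033378601, 0.09529494494199753) 89.48798370361328 ((0.5040412545204163, -0.3133745789527893), 0.05035009980201721)
(445, 264, 466, 284) (0.4045991003513336, -0.31800377368927) (0.028101148083806038, 0.025707310065627098) 86.59288787841797 ((0.40426528453826904, -0.3176938593387604), 0.015142160467803478)
[[ 0.57322489  0.07264465]
 [ 0.58860087 -0.0338052 ]
 [ 0.52270948  0.01857512]
 [ 0.57283096  0.01841909]]
[105  16  32]
[ 17 115 142]
[ 19  88 159]
```

Run:
```python
from h import *
ctrl.move_to([.48,.022,.42],quat(np.radians(3.7)))
im=snap("wrist","w1"); print(ctrl.read_state()["t"],ctrl.read_state()["joint_pos"],ctrl.read_state()["tool_pos"])
im["color"]; cv2.imwrite("pics/w1b.png",cv2.resize(im["color"][:250,150:500,::-1],None,fx=2.2,fy=2.2))
```

```text
2.8333 [-7.19502062e-03 -1.20111200e-01  1.98567929e+00 -1.74443746e-04
  1.27600752e+00  1.50010310e+00] [0.48019252 0.0214165  0.42000434]
```

View pics/w1.png

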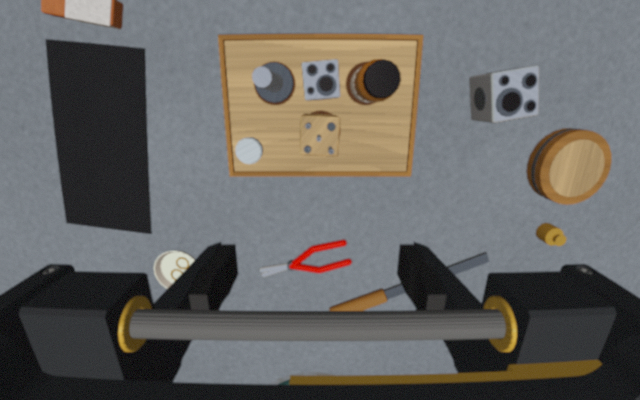

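View pics/w1b.png

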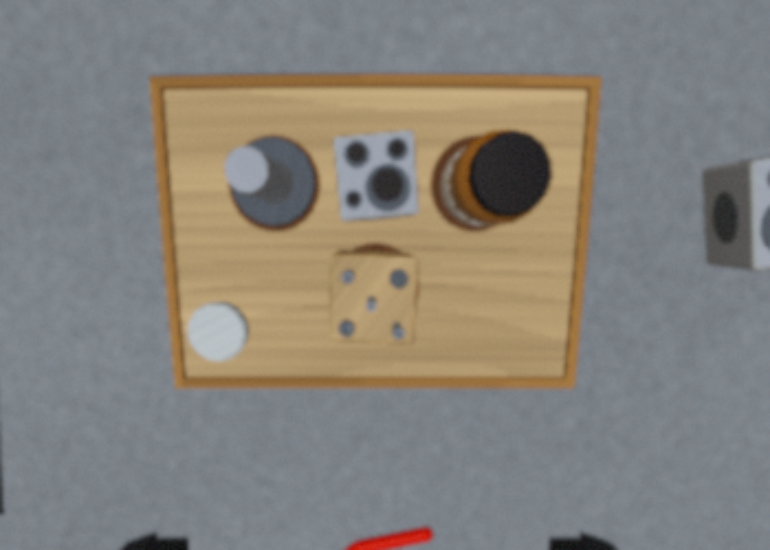

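The wrist view shows the tray with the tall pieces and block. In the enlarged crop, the mandrel top is at (246,169), the jar cap at (510,174), the block corners at about (334,137), (411,131), (416,213) and (343,219), and the caddy top is centred near (374,298). Next I cast rays and check sizes.

Run:
```python
from h import *
im=load("w1"); hsv=cv2.cvtColor(im["color"],cv2.COLOR_RGB2HSV)
f=lambda p:np.array([[150+(x+.5)/2.2-.5,(y+.5)/2.2-.5] for x,y in p])
tray=cv2.minAreaRect(ray(im,cv2.convexHull(biggest(((hsv[...,1]>70)&(hsv[...,0]<30)&(hsv[...,2]>60)&(np.arange(640)>200)[None]&(np.arange(640)<440)[None]&(np.arange(400)<190)[:,None]))),.014).astype(np.float32))
print("tray",tray)
def circ(roi,fn,z):
    x0,y0,x1,y1=roi; m=np.zeros(hsv.shape[:2],np.uint8); m[y0:y1,x0:x1]=fn[y0:y1,x0:x1]
    c=biggest(m); p=ray(im,c,z).astype(np.float32); e=cv2.fitEllipse(p);print(roi,e, cv2.minEnclosingCircle(p)); return np.array(e[0])
g=cv2.cvtColor(im["color"],cv2.COLOR_RGB2GRAY)
ja=circ((345,50,410,110),g<40,.1)
ma=circ((245,55,275,95),(g>130)&(hsv[...,1]<60),.1)
maf=circ((245,55,300,110),(hsv[...,1]<62)&(hsv[...,0]>80),.02)
st=circ((520,110,620,210),(hsv[...,1]>70)&(hsv[...,0]<30),.03)
for n,p,z in [("block",[(334,137),(411,131),(416,213),(343,219)],.048),("caddy",[(331,251),(417,256),(414,342),(333,340)],.072)]:
    q=ray(im,f(p),z); print(n,q.mean(0),cv2.minAreaRect(q.astype(np.float32)),[np.degrees(np.arctan2(*(q[i+1]-q[i])[::-1])) for i in range(3)])
# expected from tray
a=np.radians(tray[2]); Rm=np.array([[np.cos(a),-np.sin(a)],[np.sin(a),np.cos(a)]])
for x in [(30,56),(30,-56),(-27,0),(30,0)]: print(x,np.array(tray[0])+Rm@np.array(x)/1e3)
mat=biggest((g<60)&(np.arange(640)<170)[None]&(np.arange(400)<245)[:,None]); print("mat",cv2.minAreaRect(ray(im,mat,.003).astype(np.float32)))
```

```text
tray ((0.5535393953323364, 0.021759800612926483), (0.16944622993469238, 0.23942360281944275), 3.6975598335266113)
(345, 50, 410, 110) ((0.5853405594825745, -0.032667286694049835), (0.029022669419646263, 0.03150184825062752), 15.33193588256836) ((0.5857609510421753, -0.032052963972091675), 0.016584621742367744)
(245, 55, 275, 95) ((0.580871045589447, 0.07955823093652725), (0.01764284260571003, 0.018026083707809448), 119.3976821899414) ((0.5806934833526611, 0.07960294187068939), 0.009605256840586662)
(245, 55, 300, 110) ((0.5806581377983093, 0.07972276210784912), (0.042713768780231476, 0.046482302248477936), 159.43630981445312) ((0.5813286900520325, 0.08083906769752502), 0.02437269315123558)
(520, 110, 620, 210) ((0.5072885155677795, -0.30644023418426514), (0.09740297496318817, 0.11888687312602997), 169.74900817871094) ((0.5084102153778076, -0.3054751753807068), 0.05944286659359932)
block [0.5850346  0.02364241] ((0.5850626826286316, 0.023852473124861717), (0.03893113136291504, 0.03776257857680321), 8.437769889831543) [np.float64(-82.10687634529553), np.float64(-171.5622269551353), np.float64(98.24464481886527)]
caddy [0.52735836 0.02109805] ((0.5276707410812378, 0.02134575881063938), (0.04307485744357109, 0.041103534400463104), 2.860699415206909) [np.float64(-89.51065007059222), np.float64(-177.13930000838172), np.float64(92.28379174497333)]
(30, 56) [0.57986552 0.07957792]
(30, -56) [ 0.58708838 -0.03218893]
(-27, 0) [0.5265956  0.02001858]
(30, 0) [0.58347695 0.02369449]
mat ((0.4934139549732208, 0.31309598684310913), (0.12813809514045715, 0.24684864282608032), 86.38678741455078)
```

```bash
cat >> h.py <<'E'
rad=np.radians
UP=.335
def pick(x,y,yaw,zg,open_=.07,force=25):
    q=quat(yaw); eoat.set_gripper(open_)
    ctrl.move_to([x,y,UP],q); ctrl.move_linear([x,y,zg+.147],velocity=.12,force_limit=15)
    s=ctrl.read_state(); eoat.set_gripper(0,force=force); w=ctrl.read_state()
    print("pick",s["tool_pos"].round(4),"w",round(w["gripper_width"],4),"F",w["ft_force"].round(1))
    ctrl.move_linear([x,y,zg+.147+.03],velocity=.06)
    ctrl.move_linear([x,y,max(UP,zg+.27)],velocity=.15)
    w=ctrl.read_state(); print("held",round(w["gripper_width"],4),w["ft_force"].round(1))
def place(x,y,yaw,zg,open_=.07,up=UP):
    ctrl.move_to([x,y,up],quat(yaw))
    ctrl.move_linear([x,y,zg+.147+.012],velocity=.12)
    ctrl.hold(.2)
    hit=ctrl.move_linear([x,y,zg+.147-.002],velocity=.02,force_limit=4)
    s=ctrl.read_state(); eoat.set_gripper(open_); ctrl.hold(.15)
    print("place hit",hit,s["tool_pos"].round(4),"dz",round(s["tool_pos"][2]-.147-zg,4))
    ctrl.move_linear([x,y,up],velocity=.15); print("t",ctrl.read_state()["t"])
def mat(x,y):
    a=rad(-3.6); return (.4927+np.cos(a)*x-np.sin(a)*y, .3135+np.sin(a)*x+np.cos(a)*y)
MY=rad(176.4)
H=.053
PK=dict(mandrel=(.5803,.0796,rad(93.7)),jar=(.586,-.0325,rad(93.7)),caddy=(.527,.0207,rad(182)))
MP=dict(mandrel=mat(.075,0),jar=mat(0,0),caddy=mat(-.075,0))
E
python3 - <<'E'
from h import *
# reach / IK check
for n in PK: print(n,ctrl.solve_ik([*PK[n][:2],.2],quat(PK[n][2])),ctrl.solve_ik([*MP[n],.2],quat(MY)))
n="mandrel"; pick(*PK[n],.008+H); place(*MP[n],MY,.003+H)
snap("top","top2"); snap("scene","scene2")
a=load("top2")["color"][100:320,120:400,::-1];cv2.imwrite("pics/top2b.png",cv2.resize(a,None,fx=2.5,fy=2.5))
E
```

```text
mandrel [ 9.37961096e-02  3.03966579e-01  1.96735615e+00 -4.44089210e-16
  8.70269927e-01  2.92189273e-02] [ 4.59735224e-01  4.00778796e-01  1.83158884e+00 -4.44089210e-16
  9.09225019e-01 -1.04822925e+00]
jar [-9.78429982e-02  3.05854313e-01  1.96479688e+00 -4.44089210e-16
  8.70941459e-01 -1.62420180e-01] [ 5.24025489e-01  3.01130636e-01  1.97119407e+00 -4.44089210e-16
  8.69267948e-01 -9.83938985e-01]
caddy [-7.97097169e-03  2.07972171e-01  2.09251160e+00 -4.44089210e-16
  8.41108883e-01 -1.61367388e+00] [ 6.03421251e-01  2.04293047e-01  2.09710667e+00 -4.44089210e-16
  8.40192933e-01 -9.04543222e-01]
pick [0.5809 0.0797 0.2089] w 0.021 F [ 0.7 -1.  -0.8]
held 0.021 [-0.1  0.9 -2.7]
place hit True [0.5674 0.3088 0.203 ] dz -0.0
t 13.05
```

View pics/scene2.png

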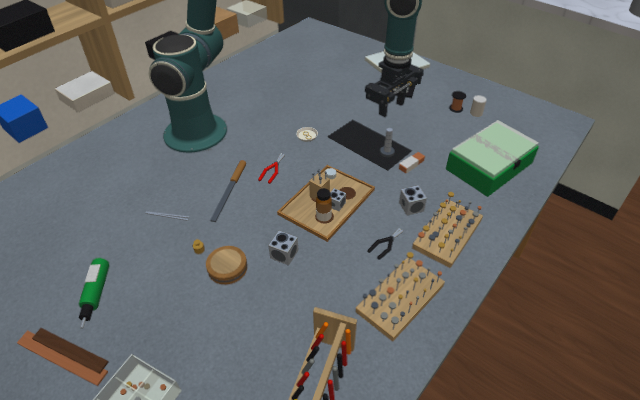

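The mandrel stands upright on the mat at (388,142) in the scene view, and its width (21 mm) and weight (2.7 N) match. Next come the jar and the caddy.

Run:
```python
from h import *
for n in ["jar","caddy"]: print(n); pick(*PK[n],.008+H); place(*MP[n],MY,.003+H)
ctrl.move_to([.5,.022,.40],quat(rad(8.2)))
im=snap("wrist","w3"); snap("scene","scene3"); snap("top","top3")
cv2.imwrite("pics/w3b.png",cv2.resize(im["color"][:250,:460,::-1],None,fx=1.7,fy=1.7))
```

```text
jar
pick [ 0.5866 -0.0325  0.2089] w 0.0415 F [-0.1 -0.6  1.4]
held 0.0415 [-0.5 -0.3 -2.2]
place hit True [0.4926 0.3135 0.2034] dz 0.0004
t 22.9
caddy
pick [0.5276 0.0207 0.2088] w 0.0419 F [-0.3  0.4  3.2]
held 0.0417 [ 0.8  0.3 -1.4]
place hit True [0.4177 0.3181 0.2033] dz 0.0003
t 32.3417
```

View pics/w3b.png

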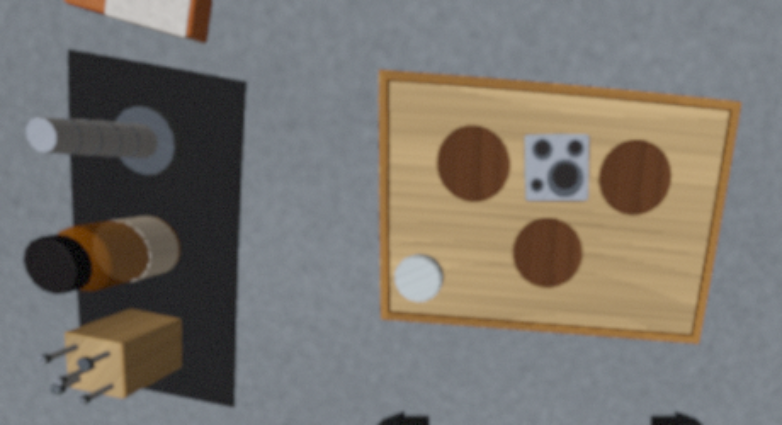

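View pics/scene3.png

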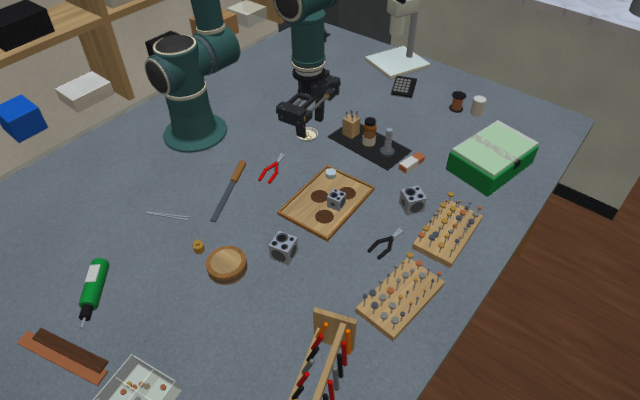

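All three pieces stand upright on the mat, and the block is square and unmoved between the three empty spots. I'll refine the block's pose and look at the stump.

Run:
```python
from h import *
im=load("w3"); hsv=cv2.cvtColor(im["color"],cv2.COLOR_RGB2HSV)
m=np.zeros((400,640),np.uint8); m[70:128,300:355]=(hsv[...,1]<60)[70:128,300:355]
c=cv2.convexHull(biggest(m)); print("block",cv2.minAreaRect(ray(im,c,.048).astype(np.float32)))
ctrl.move_to([.43,-.3135,.40],quat(rad(0)))
im=snap("wrist","w4"); hsv=cv2.cvtColor(im["color"],cv2.COLOR_RGB2HSV)
print(ctrl.read_state()["t"])
```

```text
block ((0.5851784348487854, 0.02354821376502514), (0.04011842980980873, 0.04031229764223099), 8.407258987426758)
35.8333
```

View pics/w4.png

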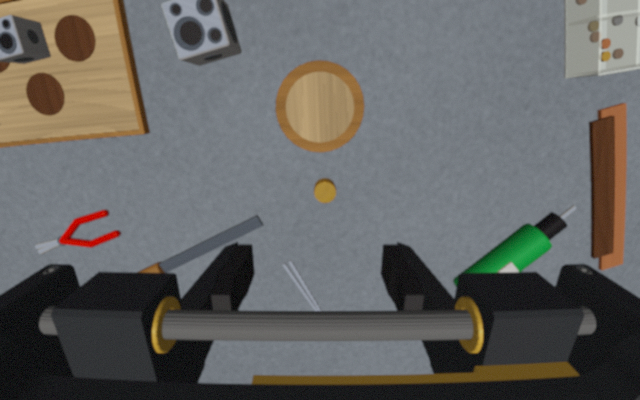

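The stump is seen nearly from above at (320,105), and the weight at (325,191) lies toward the robot.

Run:
```python
from h import *
im=load("w4"); hsv=cv2.cvtColor(im["color"],cv2.COLOR_RGB2HSV)
m=np.zeros((400,640),np.uint8); m[50:165,260:380]=((hsv[...,1]>70)&(hsv[...,0]<30))[50:165,260:380]
p=ray(im,biggest(m),.03).astype(np.float32); print("outer",cv2.fitEllipse(p))
m2=m*(hsv[...,2]>140); p=ray(im,cv2.convexHull(biggest(m2)),.03).astype(np.float32); print("inner",cv2.fitEllipse(p))
g=cv2.cvtColor(im["color"],cv2.COLOR_RGB2GRAY)
m=np.zeros((400,640),np.uint8); m[172:210,305:345]=(hsv[...,1]>110)[172:210,305:345]
print("weight",cv2.minEnclosingCircle(ray(im,biggest(m),.03).astype(np.float32)))
```

```text
outer ((0.5055532455444336, -0.315742164850235), (0.09735477715730667, 0.09749985486268997), 58.32141876220703)
inner ((0.5050123333930969, -0.3157595992088318), (0.09646309167146683, 0.09734228998422623), 17.40779685974121)
weight ((0.40939295291900635, -0.3221467137336731), 0.01474959310144186)
```

Run:
```python
from h import *
pick(.5852,.0236,rad(8.3),.008+.025,open_=.07,force=40)
place(.505,-.3148,rad(0),.030+.025,open_=.065)
ctrl.move_to([.43,-.3135,.40],quat(0))
im=snap("wrist","w5"); snap("top","top5"); sc=snap("scene","scene5")
cv2.imwrite("pics/w5b.png",cv2.resize(im["color"][:250,:,::-1],None,fx=1.25,fy=1.25))
hsv=cv2.cvtColor(im["color"],cv2.COLOR_RGB2HSV); m=np.zeros((400,640),np.uint8); m[70:140,280:360]=(hsv[...,1]<60)[70:140,280:360]
c=cv2.convexHull(biggest(m)); print("block",cv2.minAreaRect(ray(im,c,.07).astype(np.float32)))
```

```text
pick [0.5858 0.0236 0.1809] w 0.0395 F [-0.3 -0.   1.7]
held 0.0396 [-0.1 -0.  -5.5]
place hit True [ 0.5049 -0.3148  0.2023] dz 0.0003
t 46.0833
block ((0.5047521591186523, -0.31511563062667847), (0.03904629126191139, 0.04004135727882385), 0.0027849108446389437)
```

View pics/w5b.png

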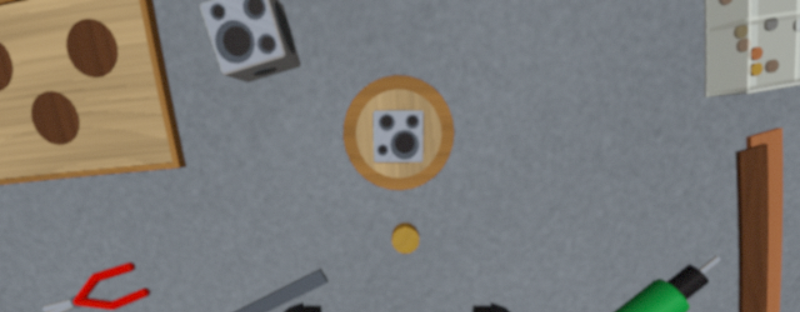

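View pics/scene5.png

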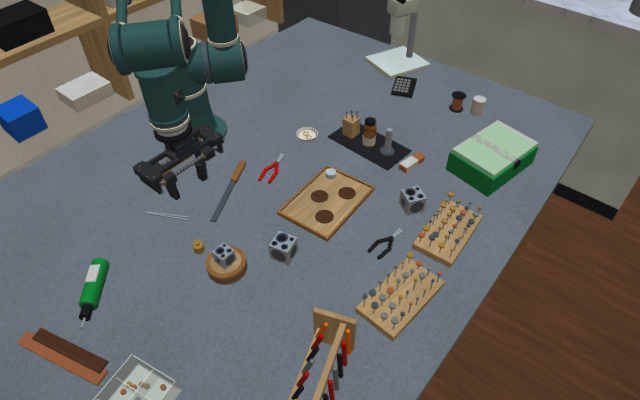

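The block is upright, four-hollow face up, and centred on the stump at (400,135) in the enlarged view. The pieces are still on the mat, so I'll return them.

Run:
```python
from h import *
for n in ["mandrel","jar","caddy"]: print(n); pick(*MP[n],MY,.003+H); place(*PK[n],.008+H)
ctrl.move_to([.48,.022,.42],quat(rad(3.7)))
im=snap("wrist","w6"); snap("top","top6"); snap("scene","scene6")
cv2.imwrite("pics/w6b.png",cv2.resize(im["color"][:250,150:500,::-1],None,fx=2.2,fy=2.2))
print(ctrl.read_state()["t"])
hsv=cv2.cvtColor(im["color"],cv2.COLOR_RGB2HSV); g=cv2.cvtColor(im["color"],cv2.COLOR_RGB2GRAY)
def circ(roi,fn,z):
    x0,y0,x1,y1=roi; m=np.zeros(hsv.shape[:2],np.uint8); m[y0:y1,x0:x1]=fn[y0:y1,x0:x1]
    p=ray(im,biggest(m),z).astype(np.float32); print(cv2.fitEllipse(p))
circ((345,50,410,110),g<40,.1); circ((245,55,275,95),(g>130)&(hsv[...,1]<60),.1)
```

```text
mandrel
pick [0.5681 0.309  0.2041] w 0.021 F [-0.6  0.2  0.2]
held 0.0204 [ 0.3  0.5 -2.9]
place hit True [0.5801 0.0796 0.2079] dz -0.0001
t 57.7333
jar
pick [0.4932 0.3138 0.2039] w 0.0415 F [-0.7 -0.9  2.1]
held 0.0414 [-0.2  0.4 -3. ]
place hit True [ 0.5859 -0.0325  0.2083] dz 0.0003
t 67.175
caddy
pick [0.4183 0.3185 0.2038] w 0.0421 F [-0.5 -0.5  2.6]
held 0.0419 [ 0.3 -0.1 -1.5]
place hit True [0.5269 0.0207 0.2083] dz 0.0003
t 76.925
79.7
((0.583668053150177, -0.031710948795080185), (0.02746162936091423, 0.03164243698120117), 14.3467378616333)
((0.5793676972389221, 0.0796968936920166), (0.017791910097002983, 0.018015660345554352), 159.18252563476562)
```

View pics/w6b.png

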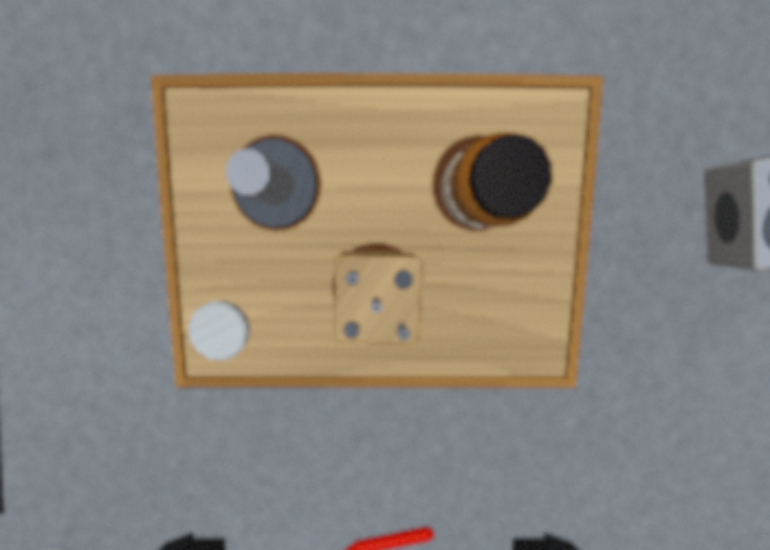

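View pics/scene6.png

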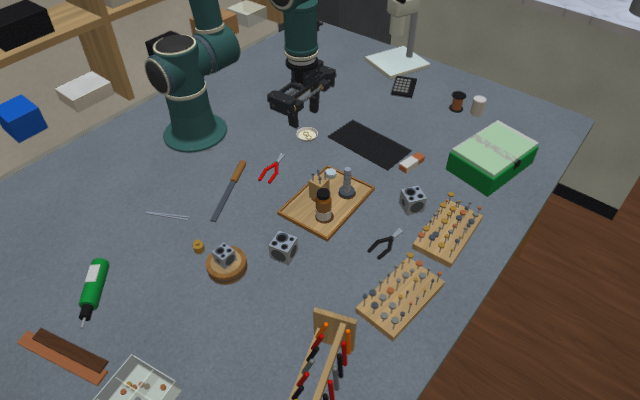

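All the pieces stand upright in the tray within about 2 mm of their first measured positions. The caddy has shifted about 4 px in the enlarged crop, roughly 2 mm. The tin, weight and bar are unmoved, so I'm handing in.

```bash
python3 -c "
from h import *
ctrl.hold(.3); print(ctrl.read_state()['ft_force'].round(1)); print(ticket.hand_in())"
```

```text
[-1.5  0.2 -0.4]
the job is handed in; nothing more can be done
None
```

The job is done and handed in at about 80 s of the 144 s allowed; the hand-in returned no verdict. I moved the mandrel, jar and caddy onto the mat, set the doming block on the stump, and put the three pieces back in their own places.

- **Block:** The wrist camera puts its centre within about 1 mm of the measured stump axis, upright with the four-hollow face on top. My two stump measurements (top and wrist cameras) differed by about 2 mm, well inside the 12 mm limit.
- **Tall pieces:** All three stand upright in the tray. The mandrel and jar measured about 2 mm from where they started. The caddy I compared only by eye in the pictures, and it is about 2 mm off.
- **Setting down:** Every piece was lowered slowly until it touched, then released, with no drops or tips seen.
- **Things to leave alone:** The tin, brass weight and polishing bar look unmoved in the pictures; I did not re-measure their positions.

No check failed.

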